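Hang bonded prisms under the curing lamp

ROBOT

A 6-joint arm with a two-finger parallel gripper is mounted at the origin on a cart in front of the work surface, level with it; the furniture and walls round the work are solid. World frame = base frame: x ahead of the robot, y to its left, z up, the work surface at z = 0. Lengths are in m, angles in degrees, forces in N, time in s.
With the tool pointing down it reaches from about 0.375 to 0.925 m from the base axis. Payload 5.7 kg.
Tool frame: the origin (TCP) lies between the finger pads; the fingertips stand 11 mm ahead of it and the grasp point (between the pads) lies 8 mm behind it; z points along the fingers, y is the line along which they close (so a half turn about z gives the same grasp; the last joint's range is limited). The gripper opens to 85 mm and grips with 20 to 120 N. Pads are 22 mm wide; open, the fingers measure 114 mm over their backs; the gripper's body (76 mm by 85 mm) begins 54 mm behind the grasp point. The pads swing forward as they close: fully open they stand 13 mm farther back than shut.
Start: joints at [-80.163, 20.558, 86.54, -0, 72.909, -6.595], TCP at [0.17, -0.575, 0.242] pointing down, gripper open.
Joint ranges: [-170.27, 170.27], [-57.76, 135], [12.27, 136.19], [-55.21, 235.2], [11.17, 155.16], [-170.74, 170.74]. Speed limits (degrees/s): [136.94, 136.94, 180, 180, 180, 180].

INTERFACE

Orientations are given as [roll, pitch, yaw] about the fixed x, y, z axes, in that order (R = Rz(yaw) Ry(pitch) Rx(roll)).
In Python, from workcell import bot gives the robot as it stands.
- The arm moves only by the tool play_rows, never from a script. Its argument "increments" is a list that holds one entry, the list of rows, each a list of 7 numbers: the shift along the world's x, y, z normalised to -1 to 1, where 1 is 0.15 m, then the turn, a rotation vector about the world's x, y, z normalised to -1 to 1, where 1 is 45 degrees, then the closure, from 0 (fully open) to 1 (shut). A call has 1 to 5 rows; each row is the pose to reach, as a shift and turn from the pose commanded when the call began; what a row does not reach only later rows make up. A row lasts 1/10 s, in which the tool goes at most 50 mm and 8.59 degrees, less where a joint would pass 70% of its speed; a pose out of reach is approached as far as the arm can. A call with a number of a shift or a turn outside -1 to 1 is refused whole. A call with a gripper value outside its range is refused whole. The fingers move at their own pace and stop on an object; "grip_force" is the grip in N (left out, the last holds). Time passes only in rows, so rows that repeat a pose let the fingers close. It gives the time, the measured TCP pose, the force, the opening and the grip force at its end, in the units of the state.
- bot.get_obs(): the state, without advancing time (a new reading comes with each control period).
- bot.camera(name): name is "side" or "top" or "wrist"; returns (picture, depth): 400x640x3 uint8, red, green, blue; 400x640 float32, m along the optical axis (not along the pixel's ray), 0 where there is no reading.
- bot.camera_info(name): a dict with "fx", "fy", "cx", "cy" (pixels), "distortion" ([k1, k2, p1, p2, k3] as OpenCV has them; the pictures are not rectified), "R" (3x3) and "t" (3): a world point X has camera coordinates R X + t; the wrist camera has in their place "T_tool_cam" (4x4, takes a point from camera to tool coordinates, whose origin is the TCP and whose axes are the flange's). Camera axes: x right, y down, z forward; pixel columns grow to the right and rows downward; lengths in m; the calibration is good to about 2 mm. A picture is of the moment at which its call begins: read the wrist's pose just before it. camera_info takes no time and is no camera call.
- bot.sign_off(): hands the job in; it is judged then, once.
Trained networks look in the newest picture that a camera, given by its name, has taken for a name from the list of things; names that differ only in an ending like _2 or _b are one class to them, and where a whole thing is asked for, a point or a joint stands for the part that bears it (a point fixed in the world has none). Each returns a list of dicts, best first, with "confidence" (0 to 1); they miss things now and then, are a little off and sometimes report something else, mostly with a low value. They report only what shows in the picture. A call takes as long as a camera call.
- bot.recognise(thing, camera): "xyz" ([x, y, z] in m, in world coordinates, good to about 4 mm: the middle of the surface that is visible of it).
- bot.trace(thing, camera): "region" (400x640 bool, what is visible of it).
The state is a dict: "t": time; "joint_pos": joint angles; "joint_velocities": joint speeds; "joint_torque": joint torques, N m; "eef_pos": TCP position; "orientation": TCP orientation; "force": force on the tool from outside, world axes, zero at the start; "torque": the same for the moment, N m; "width": opening from 0.0 (shut) to 1.0 (fully open); "finger_force": force on a finger pad.
Only numpy, scipy, OpenCV 4.12 (cv2) and the standard library are available. Lean on these libraries where they do the work, as an engineer would, in place of code of your own. Each camera call takes 0.05 s, during which the arm holds its last target. There are 200 camera calls.

TASK

Turn the dimmer lever of the curing lamp all the way down to the green idle mark. Then hang every wire hanger that stands on the bench by its hook on the lamp's hook bar, side by side with the one that already hangs there, without knocking that one off. When all hang freely and still, turn the lever up to the red pointer, leaving the pointer where it is.

Things in the scene. Friction and masses are not known exactly. Their poses are not given: they have to be found in the camera images.
- bar_mid (a point): point on the axis of the level hook bar: steel, 10 mm thick, along this y, 135 mm above the bench. Post at y=+145 mm; free end at y=-135 mm, turned up 20 mm. A hanger's whole tray fits between y=-128 and +138 mm. x points to the curing lamp (250 mm wide, 112 mm tall, fixed) whose face is 60 mm behind the bar; -x, the robot's side, is open; foot 8 mm high.
- hanger_0_grip (a point): wire hanger that already hangs on the bar (can slide, swing), amber prism. Tray 56 (its x) x 36 (y) x 10 mm, prism top 24 mm above the underside. 7 mm wire hook over it in the x-z plane: spine at x=-17 mm, arch, short leg at x=+17 mm ending 56 mm up: open on +x from 24 to 56 mm height, 27 mm clear inside; bar axis 78 mm up when hung. Point: as hanger_1's.
- pivot (a point): the axis of the dimmer lever, 68 mm above the bench, on a grey console 130 x 130 x 34 mm with a white dial 120 mm wide, fixed to the bench. z up; y points to the green idle mark on the dial.
- lever_knob (a point): the black upright round knob of the dimmer lever, 16 mm thick, from 46 to 88 mm above the bench; this point is its middle (68 mm up), 45 mm from the lever's axis. y points outward along the lever's arm (12 mm wide, top 48 mm above the bench).
- lever (a joint): angle of the dimmer lever: 0 = at the stop at the green idle mark (arm along the pivot frame's +y), grows clockwise seen from above, to 2.0 rad; stays where it is left; about 2 N at the knob moves it.
- pointer_tip (a point): the red set pointer, a tab 7 x 14 x 7 mm at the rim of the dial, 57 mm from the lever's axis; y points outward. The lever passes inside and above it.
- set_pointer (a joint): angle of the red pointer, measured as the lever's: the lever stands at the pointer when both angles are equal.
- hanger_1_grip (a point): wire hanger, green glass prism, same shape as hanger_0, standing upright on the bench (or absent), 0.16 kg, 132 mm tall. Blue square grip 12 x 12 mm on top of the hook, from 91 to 126 mm above the underside, then a disc 20 mm wide. This point: middle of the grip, 110 mm above the underside. Hung on the bar it is 32 mm above the bar's axis. z up; hook opens to +x.
- hanger_2_grip (a point): wire hanger, green glass prism, same shape as hanger_0, standing upright on the bench (or absent), 0.16 kg, 132 mm tall. Blue square grip 12 x 12 mm on top of the hook, from 91 to 126 mm above the underside, then a disc 20 mm wide. This point: middle of the grip, 110 mm above the underside. Hung on the bar it is 32 mm above the bar's axis. z up; hook opens to +x.
- hanger_3_grip (a point): wire hanger, green glass prism, same shape as hanger_0, standing upright on the bench (or absent), 0.16 kg, 132 mm tall. Blue square grip 12 x 12 mm on top of the hook, from 91 to 126 mm above the underside, then a disc 20 mm wide. This point: middle of the grip, 110 mm above the underside. Hung on the bar it is 32 mm above the bar's axis. z up; hook opens to +x.
- hanger_4_grip (a point): wire hanger, green glass prism, same shape as hanger_0, standing upright on the bench (or absent), 0.16 kg, 132 mm tall. Blue square grip 12 x 12 mm on top of the hook, from 91 to 126 mm above the underside, then a disc 20 mm wide. This point: middle of the grip, 110 mm above the underside. Hung on the bar it is 32 mm above the bar's axis. z up; hook opens to +x.

How it is judged (in metres and radians):
On the way, in this order (a step that is already met when the one before it is completed fails the run):
1. the lever is at the idle mark (within 0.1 rad of its stop) (value of joint lever below 0.1 rad), for 0.2 s.
2. every hanger that stood on the bench hangs on the bar, let go and still, with the lever still at idle (x of hanger_1_grip in the frame of bar_mid between -0.02 and 0.02 m and y of hanger_1_grip in the frame of bar_mid between -0.122 and 0.132 m and z of hanger_1_grip in the frame of bar_mid between 0.024 and 0.042 m and angle between each of hanger_1_grip, hanger_2_grip, hanger_3_grip, hanger_4_grip's own z axis and vertical below 0.25 rad and linear speed of each of hanger_1, hanger_2, hanger_3, hanger_4 below 0.03 m/s and contact force between the fingers and hanger_1 below 0.05 N and x of hanger_2_grip in the frame of bar_mid between -0.02 and 0.02 m and y of hanger_2_grip in the frame of bar_mid between -0.122 and 0.132 m and z of hanger_2_grip in the frame of bar_mid between 0.024 and 0.042 m and contact force between the fingers and hanger_2 below 0.05 N and x of hanger_3_grip in the frame of bar_mid between -0.02 and 0.02 m and y of hanger_3_grip in the frame of bar_mid between -0.122 and 0.132 m and z of hanger_3_grip in the frame of bar_mid between 0.024 and 0.042 m and contact force between the fingers and hanger_3 below 0.05 N and x of hanger_4_grip in the frame of bar_mid between -0.02 and 0.02 m and y of hanger_4_grip in the frame of bar_mid between -0.122 and 0.132 m and z of hanger_4_grip in the frame of bar_mid between 0.024 and 0.042 m and contact force between the fingers and hanger_4 below 0.05 N and value of joint lever below 0.12 rad), for 0.3 s.
3. the lever stands at the red pointer (within 0.12 rad) (angle between the y axis of lever_knob and the y axis of pointer_tip, either way round below 0.12 rad), for 0.2 s.
At the end, for the whole second after the job is handed in: All hangers, the first one included, hang on the bar between its post and its turned-up end, upright within 0.25 rad and at rest; the lever stands within 0.12 rad of the red pointer (x of hanger_1_grip in the frame of bar_mid between -0.02 and 0.02 m and y of hanger_1_grip in the frame of bar_mid between -0.122 and 0.132 m and z of hanger_1_grip in the frame of bar_mid between 0.024 and 0.042 m and angle between each of hanger_1_grip, hanger_2_grip, hanger_3_grip, hanger_4_grip, hanger_0_grip's own z axis and vertical below 0.25 rad and linear speed of each of hanger_1, hanger_2, hanger_3, hanger_4, hanger_0 below 0.03 m/s and contact force between the fingers and hanger_1 below 0.05 N and x of hanger_2_grip in the frame of bar_mid between -0.02 and 0.02 m and y of hanger_2_grip in the frame of bar_mid between -0.122 and 0.132 m and z of hanger_2_grip in the frame of bar_mid between 0.024 and 0.042 m and contact force between the fingers and hanger_2 below 0.05 N and x of hanger_3_grip in the frame of bar_mid between -0.02 and 0.02 m and y of hanger_3_grip in the frame of bar_mid between -0.122 and 0.132 m and z of hanger_3_grip in the frame of bar_mid between 0.024 and 0.042 m and contact force between the fingers and hanger_3 below 0.05 N and x of hanger_4_grip in the frame of bar_mid between -0.02 and 0.02 m and y of hanger_4_grip in the frame of bar_mid between -0.122 and 0.132 m and z of hanger_4_grip in the frame of bar_mid between 0.024 and 0.042 m and contact force between the fingers and hanger_4 below 0.05 N and x of hanger_0_grip in the frame of bar_mid between -0.02 and 0.02 m and y of hanger_0_grip in the frame of bar_mid between -0.122 and 0.132 m and z of hanger_0_grip in the frame of bar_mid between 0.024 and 0.042 m and angle between the y axis of lever_knob and the y axis of pointer_tip, either way round below 0.12 rad and value of joint lever above 0.3 rad); the robot touches nothing.
It fails at once if the hanger that already hung on the bar comes off it (z of hanger_0_grip in the frame of bar_mid below 0 m).
It fails at once if the red pointer is moved (by more than 6 mm) (distance of pointer_tip from where it was at the start of the episode above 0.006 m).
Of hanger_1, hanger_2, hanger_3, hanger_4 only 3 to 4 are there at a start; the rules pass over those that are not, and their reading is None.
At some moment in a run one of hanger_1, hanger_2, hanger_3, hanger_4 may be knocked a few centimetres aside while the robot is not near it.
Once in a run the grip may slacken for a moment while it holds something.
It also fails if it takes over 210 s, if anything falls off the work surface, if the arm or the gripper's body presses on something with over 40 N, if the wrist force passes 120 N, or if a joint passes its speed limit or range.

## Working session

There is one attempt and no reset: what is moved stays moved. The work goes in short steps, Python scripts to look and compute and a tool call to move; the robot and the scene stay as the last step left them, time stands still between calls to the robot, and variables do not carry over. Pictures are saved under pics/ and viewed, at most 14 in all, crops included, and the job is handed in when it is done.

Besides the shell and the picture viewer there is one more tool, called after "Call:" in YAML: its name, and indented under it one key for each argument. play_rows: Moves the arm, as the interface text tells. Scaled input: -1 to 1 covers 0.15 m each way for a shift and 45 degrees each way for a turn. Its arguments: {"type":"object","properties":{"increments":{"type":"array"},"grip_force":{"type":"number"}},"required":["increments"]}

```bash
mkdir -p pics; cat > h.py <<'E'
import numpy as np, cv2
from workcell import bot
def snap(cam,fn=None):
    o=bot.get_obs(); im,d=bot.camera(cam)
    if fn: cv2.imwrite('pics/'+fn,im[:,:,::-1])
    return o,im,d
E
python3 - <<'E'
from h import *
ims=[snap(c,c+'0.png') for c in ('side','top')]
for c in ('side','top'):
    i=bot.camera_info(c); R=np.array(i['R']);print(c,i['fx'],i['cx'],i['cy'],np.round(-R.T@np.array(i['t']),3),np.round(R,2).tolist())
    for n in ('bar_mid','hanger_0_grip','hanger_1_grip','pivot','lever_knob','pointer_tip'):
        for r in bot.recognise(n,c): print(n,np.round(r['xyz'],3),round(r['confidence'],2))
print(bot.get_obs())
E
```

```text
side 392.0790095146124 319.32147342522154 200.1855854473002 [ 0.554 -0.861  0.484] [[1.0, 0.04, 0.01], [0.02, -0.43, -0.9], [-0.03, 0.9, -0.43]]
bar_mid [ 0.653 -0.177  0.009] 0.77
hanger_0_grip [ 0.59  -0.101  0.095] 0.68
pivot [0.451 0.07  0.03 ] 0.82
lever_knob [0.463 0.069 0.049] 0.69
top 499.56704438629544 309.05196532576815 194.99053389774517 [ 0.404 -0.084  1.127] [[0.01, -1.0, 0.0], [-0.99, -0.01, -0.11], [0.11, -0.0, -0.99]]
bar_mid [ 0.636 -0.097  0.008] 0.68
hanger_0_grip [ 0.589 -0.1    0.066] 0.89
hanger_1_grip [ 0.426 -0.147  0.01 ] 0.57
pivot [0.439 0.103 0.037] 0.83
lever_knob [0.46  0.088 0.049] 0.63
{'t': 0.7, 'joint_pos': array([-8.01618795e+01,  2.05560282e+01,  8.65375200e+01,  8.05064852e-04,
        7.29079114e+01, -6.59344541e+00]), 'joint_velocities': array([-0.00418097,  0.05616877,  0.05304201,  0.02468751, -0.09216158,
        0.08480979]), 'joint_torque': array([-7.98411147e-04, -5.27427542e+01, -2.78993690e+01,  3.47196847e-04,
        1.46729242e-03, -7.99724148e-06]), 'eef_pos': array([ 0.16973214, -0.57549073,  0.24229792]), 'orientation': array([-1.79998638e+02, -9.32009483e-04,  1.64313293e+01]), 'force': array([ 8.52471403e-01, -4.03852632e-04, -1.14720524e-01]), 'torque': array([-0.01638203, -0.00452397,  0.03934779]), 'finger_force': 0.0, 'width': 1.0005969537456616}
```

View pics/side0.png

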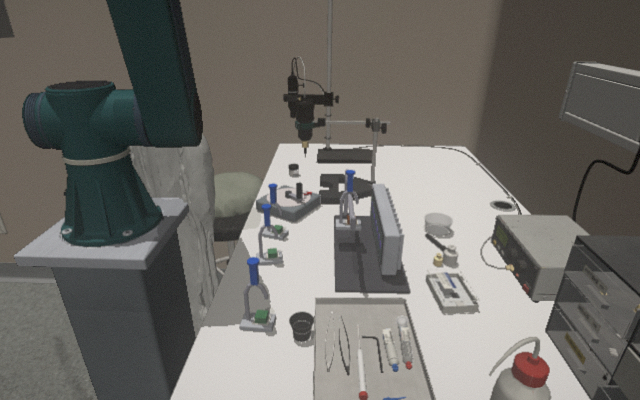

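View pics/top0.png

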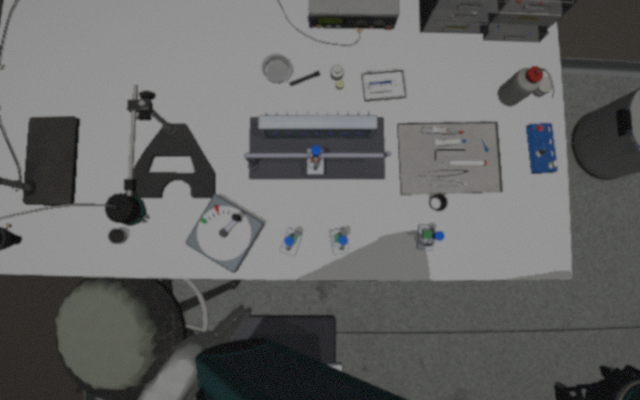

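Side view shows three standing hangers, with grips near (254,265), (267,215) and (273,193), and one hung at (350,182). The top view agrees: (290,240), (340,240), (437,236), hung one at (316,152), and the bar runs from (247,156) to (387,154). On the console, the pivot is about (225,232), the knob (237,217), the red pointer (216,209) and the green mark (203,220).

```bash
cat >> h.py <<'E'
def rays(c,uv):
    i=bot.camera_info(c);K=np.array([[i['fx'],0,i['cx']],[0,i['fy'],i['cy']],[0,0,1]])
    p=cv2.undistortPoints(np.array(uv,float).reshape(-1,1,2),K,np.array(i['distortion'])).reshape(-1,2)
    return np.c_[p,np.ones(len(p))]
def cw(c,o=None):
    from scipy.spatial.transform import Rotation as Ro
    i=bot.camera_info(c)
    if 'R' in i:
        R=np.array(i['R']);return R.T,-R.T@np.array(i['t'])
    T=np.array(i['T_tool_cam']);Rt=Ro.from_euler('xyz',o['orientation'],degrees=True).as_matrix()
    return Rt@T[:3,:3],Rt@T[:3,3]+o['eef_pos']
def atz(c,uv,z,o=None):
    R,C=cw(c,o);r=rays(c,uv)@R.T
    z=np.broadcast_to(z,(len(r),))
    return C+r*((z-C[2])/r[:,2])[:,None]
def cloud(c,uv,d,o=None):
    R,C=cw(c,o);uv=np.array(uv);dd=d[uv[:,1],uv[:,0]]
    return ((rays(c,uv)*dd[:,None])@R.T+C)[dd>0]
def blobs(c,im,d,lo,hi,amin=8,o=None):
    hsv=cv2.cvtColor(im,cv2.COLOR_RGB2HSV);m=cv2.inRange(hsv,lo,hi)
    n,l,s,ce=cv2.connectedComponentsWithStats(m);out=[]
    for k in range(1,n):
        if s[k,4]>=amin:
            v,u=np.where(l==k);P=cloud(c,np.c_[u,v],d,o)
            out.append((ce[k].round(1),s[k,4],np.median(P,0).round(3) if len(P) else None, P[:,2].max().round(3) if len(P) else 0))
    return out
BL=((105,130,60),(130,255,255));GR=((40,60,25),(88,255,255));RD1=((0,140,60),(6,255,255));RD2=((172,140,60),(180,255,255))
E
python3 - <<'E'
from h import *
for c in ('side','top'):
    o,im,d=snap(c)
    for n,q in (('blue',BL),('green',GR),('red',RD1),('red',RD2)):
        for b in blobs(c,im,d,*q):
            if b[2] is None or (b[2][0]<.72 and b[2][1]>-.45): print(c,n,*b)
    if c=='top':
        a=cv2.resize(im[180:280,170:330],None,fx=5,fy=5,interpolation=3);b=cv2.resize(im[210:270,320:480],None,fx=5,fy=5,interpolation=3)
        cv2.imwrite('pics/c1.png',cv2.convertScaleAbs(np.vstack([a[:,:,::-1],b[:,:,::-1]])[:800],alpha=1.5)[:, :800]) 
E
python3 -c "
import cv2;i=cv2.imread('pics/c1.png');print(i.shape);cv2.imwrite('pics/c1.png',cv2.resize(i,(600,600)))"
```

```text
side blue [349.9 172. ] 23 [ 0.592 -0.101  0.187] 0.189
side blue [272.  185.5] 21 [ 0.42  -0.048  0.131] 0.132
side blue [265.7 206.2] 35 [ 0.422 -0.155  0.131] 0.132
side blue [252.2 260.8] 64 [ 0.432 -0.349  0.131] 0.133
side green [152.8  65.4] 3947 [ 0.207 -0.086  0.397] 0.505
side green [109.2  87.6] 32 [ 0.065 -0.003  0.337] 0.342
side green [ 84.  124.1] 2126 [ 0.026 -0.061  0.265] 0.344
side green [87.1 88.8] 8 [ 0.043 -0.048  0.342] 0.343
side green [108.7  93.8] 11 [ 0.068 -0.015  0.326] 0.329
side green [114.9  98.5] 36 [ 0.084 -0.023  0.318] 0.324
side green [128.9  96.4] 9 [ 0.112 -0.016  0.32 ] 0.323
side green [123.8  98.6] 9 [ 0.103 -0.022  0.318] 0.32
side green [127.9 100.6] 8 [ 0.113 -0.024  0.314] 0.316
side green [107.4 105.4] 11 [ 0.073 -0.039  0.305] 0.31
side green [120.4 106.8] 25 [ 0.099 -0.036  0.303] 0.308
side green [110.2 108.9] 13 [ 0.08  -0.043  0.299] 0.302
side green [127.2 115.3] 61 [ 0.115 -0.043  0.284] 0.303
side green [102.6 112.9] 8 [ 0.067 -0.048  0.292] 0.295
side green [108.6 116.9] 14 [ 0.077 -0.05   0.283] 0.291
side green [ 43.2 117.5] 2
[... 2334 characters left out ...]
green [294.5 237.6] 14 [ 0.43  -0.053  0.022] 0.084
top green [260.2 345.2] 8 [ 0.246 -0.007  0.297] 0.304
top green [274.6 346.9] 8 [ 0.248 -0.031  0.316] 0.339
top green [199.8 358.7] 25 [0.226 0.091 0.315] 0.34
top green [210.5 369. ] 8 [0.233 0.053 0.41 ] 0.42
top green [215.2 371. ] 15 [0.235 0.042 0.429] 0.443
top green [345.5 378.2] 12 [ 0.265 -0.125  0.58 ] 0.592
top green [218.4 379.2] 12 [0.235 0.031 0.469] 0.481
top green [225.6 381.9] 9 [0.239 0.017 0.502] 0.509
top green [232.8 390.7] 11 [0.241 0.001 0.547] 0.557
top green [205.8 390.9] 8 [0.189 0.07  0.36 ] 0.382
top green [218.7 394.8] 10 [0.211 0.033 0.461] 0.491
top red [216.1 207.4] 9 [0.494 0.119 0.04 ] 0.041
(800, 800, 3)
```

View pics/c1.png

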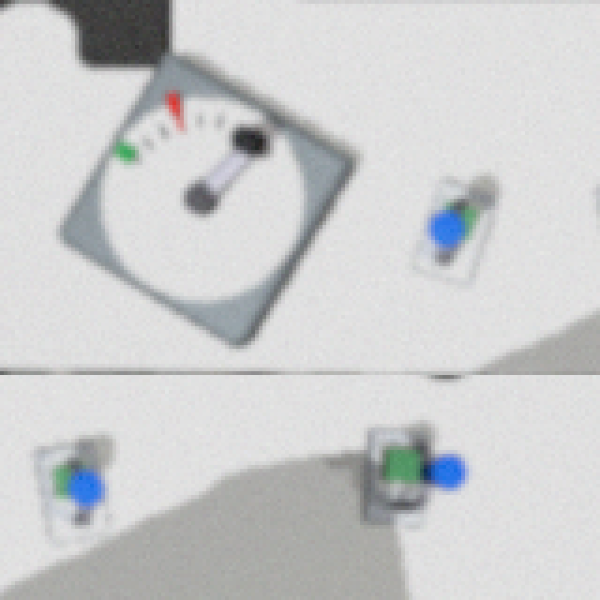

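The crop shows three trays: A next to the console is turned about -18°, B about +10°, and C about 0°. The knob is at crop (250,140), the hub (202,198), red (176,110) and green (125,152).

```bash
python3 - <<'E'
from h import *
o,im,d=snap('top')
f=lambda uv,z:atz('top',[uv],z)[0].round(4)
print('bar ends',f((247,156),.135),f((387,154),.135))
hub=f((223.9,232.8),.05);kn=f((236.7,217.3),.088);red=f((216.1,207.4),.041);gr=f((202.9,219.9),.034)
print(hub,kn,red,gr)
for n,p in (('k',kn),('r',red),('g',gr)):
    v=(p-hub)[:2];print(n,np.linalg.norm(v),np.degrees(np.arctan2(v[1],v[0])))
# bar fit: cloud points z in .13-.145
v,u=np.mgrid[140:175,240:395];P=cloud('top',np.c_[u.ravel(),v.ravel()],d)
b=P[(P[:,2]>.128)&(P[:,2]<.146)&(P[:,0]>.56)&(P[:,0]<.62)];print(len(b),b.min(0),b.max(0),np.polyfit(b[:,1],b[:,0],1))
# console dial circle center via white; obstacles at y>.17
v,u=np.mgrid[100:290,80:230];P=cloud('top',np.c_[u.ravel(),v.ravel()],d)
q=P[(P[:,1]>.16)&(P[:,2]>.06)]
for y in np.arange(.16,.34,.03):
    s=q[(q[:,1]>y)&(q[:,1]<y+.03)]
    if len(s): print(round(y,2),len(s),s.min(0).round(3),s.max(0).round(3))
# knob by depth
v,u=np.mgrid[200:260,190:265];P=cloud('top',np.c_[u.ravel(),v.ravel()],d);k=P[(P[:,2]>.078)&(P[:,2]<.1)];print('knob',len(k),k.mean(0))
h=P[(P[:,2]>.028)&(P[:,2]<.042)];r=cv2.minAreaRect(h[:,:2].astype(np.float32));print('console',r)
E
```

```text
bar ends [0.5896 0.0411 0.135 ] [ 0.5959 -0.2418  0.135 ]
[0.4371 0.0984 0.05  ] [0.4685 0.0658 0.088 ] [0.4927 0.1184 0.041 ] [0.4655 0.1483 0.034 ]
k 0.04526278824818465 -46.07416999837259
r 0.05908773138308836 19.784278704009413
g 0.05741576438575037 60.354139178269804
690 [ 0.57281869 -0.23882381  0.12810079] [0.59801847 0.04694625 0.14577879] [-0.00867173  0.59067481]
0.19 9 [0.459 0.218 0.188] [0.465 0.22  0.205]
0.22 1196 [0.447 0.22  0.06 ] [0.687 0.25  0.264]
0.25 990 [0.445 0.25  0.1  ] [0.685 0.28  0.327]
0.28 24 [0.471 0.28  0.326] [0.475 0.289 0.336]
knob 45 [0.47104111 0.06985955 0.08575789]
console ((0.438634991645813, 0.101639524102211), (0.1301814615726471, 0.13107936084270477), 59.745819091796875)
```

Call:
play_rows:
  increments:
    - [[0.3,0.3,0,0,0,-0.19,0],[0.6,0.6,0,0,0,-0.38,0],[1,1,0,0,0,-0.57,0],[1,1,0,0,0,-0.76,0],[1,1,0,0,0,-0.95,0]]

```text
t: 1.35
eef_pos: [0.3217, -0.4224, 0.2423]
orientation: [-179.9, -0.0, -25.3]
force: [-0.5, -0.5, -0.5]
width: 0.997
finger_force: 0.0
```

Call:
play_rows:
  increments:
    - [[0.3,0.3,0,0,0,-0.19,0],[0.6,0.6,0,0,0,-0.38,0],[0.9,0.9,0,0,0,-0.44,0],[1,1,0,0,0,-0.44,0],[1,1,0,0,0,-0.44,0]]

```text
t: 1.85
eef_pos: [0.4721, -0.2724, 0.2425]
orientation: [-179.9, -0.0, -44.7]
force: [-0.1, -0.2, -0.4]
width: 0.998
finger_force: 0.0
```

Call:
play_rows:
  increments:
    - [[0,0.3,0,0,0,0,0],[0,0.6,0,0,0,0,0],[0,0.9,0,0,0,0,0],[0,1,0,0,0,0,0],[0,1,0,0,0,0,0]]

```text
t: 2.35
eef_pos: [0.4695, -0.1236, 0.2424]
orientation: [-180.0, 0.0, -44.7]
force: [0.9, -0.7, -0.5]
width: 1.001
finger_force: 0.0
```

Call:
play_rows:
  increments:
    - [[0,0.3,0,0,0,0,0],[0,0.6,0,0,0,0,0],[0,0.9,0,0,0,0,0],[0,1,0,0,0,0,0],[0,1,0,0,0,0,0]]

```text
t: 2.85
eef_pos: [0.4704, 0.0252, 0.2424]
orientation: [-180.0, -0.0, -44.7]
force: [-0.3, -0.6, -0.1]
width: 0.999
finger_force: 0.0
```

```bash
python3 - <<'E'
from h import *
o,im,d=snap('wrist','w1.png');print(o['eef_pos'],o['orientation'],bot.camera_info('wrist')['T_tool_cam'])
for n in ('lever_knob','pointer_tip','pivot'):
  for r in bot.recognise(n,'wrist'): print(n,r)
E
```

```text
[0.47038554 0.02518192 0.24243448] [-1.79971172e+02 -4.25992537e-02 -4.47073667e+01] [[-4.46589233e-04 -9.58839991e-01 -2.83946602e-01  7.12399803e-02]
 [ 9.99999817e-01 -3.12214919e-04 -5.18495379e-04 -7.56340662e-04]
 [ 4.08501738e-04 -2.83946782e-01  9.58839954e-01 -1.30949866e-01]
 [ 0.00000000e+00  0.00000000e+00  0.00000000e+00  1.00000000e+00]]
lever_knob {'xyz': [0.4698, 0.0796, 0.0485], 'confidence': 0.69}
pointer_tip {'xyz': [0.4902, 0.1159, 0.04], 'confidence': 0.48}
pivot {'xyz': [0.4464, 0.0943, 0.0316], 'confidence': 0.79}
```

View pics/w1.png

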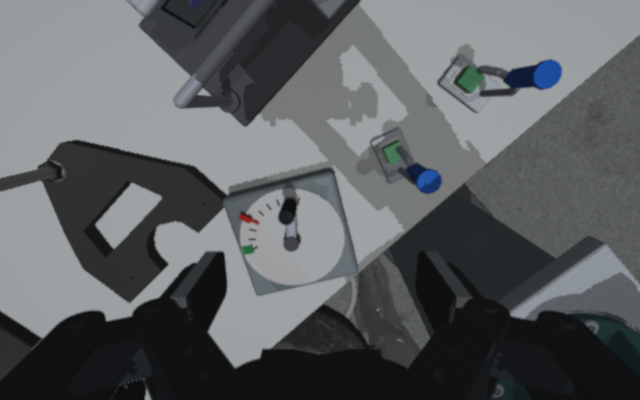

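Wrist view: the knob's top is near (290,193) and its base near (288,217), the hub is at (291,241), red at (247,217) and green at (248,250).

```bash
python3 - <<'E'
from h import *
o=bot.get_obs()
for n,uv,z in (('ktop',(290,193),.088),('kbase',(288,217),.05),('hub',(291,241),.05),('red',(247,217),.041),('gr',(248,250),.034)):
    p=atz('wrist',[uv],z,o)[0];v=p[:2]-[.4385,.101];print(n,p.round(4),np.degrees(np.arctan2(v[1],v[0])).round(1),np.linalg.norm(v).round(4))
im=cv2.imread('pics/w1.png')[:,:,::-1].copy();o2,i2,d=snap('wrist')
v,u=np.mgrid[150:300,220:360];P=cloud('wrist',np.c_[u.ravel(),v.ravel()],d,o)
k=P[(P[:,2]>.055)&(P[:,2]<.1)];print(len(k),k.mean(0),k[k[:,2]>.082].mean(0))
h=P[(P[:,2]>.028)&(P[:,2]<.042)];print(cv2.minAreaRect(h[:,:2].astype(np.float32)))
E
```

```text
ktop [0.4844 0.0504 0.088 ] -47.8 0.0683
kbase [0.4626 0.0815 0.05  ] -39.0 0.031
hub [0.4411 0.0994 0.05  ] -31.5 0.0031
red [0.4928 0.1163 0.041 ] 15.7 0.0564
gr [0.4645 0.1489 0.034 ] 61.5 0.0545
351 [0.4724651  0.07060653 0.08005209] [0.47153084 0.07234521 0.08673076]
((0.4392796456813812, 0.10441192984580994), (0.12932229042053223, 0.12983796000480652), 59.900360107421875)
```

Call:
play_rows:
  increments:
    - [[0.0,0.3,0,0,0,0,0],[0.0,0.3,-0.3,0,0,0,0],[0,0.3,-0.6,0,0,0,0.3],[0,0.3,-0.9,0,0,0,0.3],[0,0.3,-1,0,0,0,0.3]]

```text
t: 3.6
eef_pos: [0.4671, 0.0684, 0.0887]
orientation: [179.8, 0.2, -44.9]
force: [-0.1, -0.1, 0.1]
width: 0.704
finger_force: 0.0
```

Call:
play_rows:
  increments:
    - [[0,0,-0.17,0,0,0,0.3],[0,0,-0.17,0,0,0,0.6],[0,0,-0.17,0,0,0,1],[0,0,-0.17,0,0,0,1],[0,0,-0.17,0,0,0,1]]
  grip_force: 25

```text
t: 4.1
eef_pos: [0.4711, 0.0692, 0.068]
orientation: [-179.9, -0.1, -44.8]
force: [1.8, -1.8, -1.6]
width: 0.178
finger_force: 24.8
```

Call:
play_rows:
  increments:
    - [[0.027,0.031,0,0,0,0.178,1],[0.051,0.067,0,0,0,0.356,1],[0.068,0.105,0,0,0,0.533,1],[0.08,0.145,0,0,0,0.71,1],[0.087,0.186,0,0,0,0.89,1]]

```text
t: 4.6
eef_pos: [0.4855, 0.0978, 0.068]
orientation: [-179.9, -0.3, -4.5]
force: [4.1, 0.7, -4.2]
width: 0.174
finger_force: 24.6
```

Call:
play_rows:
  increments:
    - [[0.001,0.042,0,0,0,0.178,1],[-0.004,0.083,0,0,0,0.356,1],[-0.015,0.124,0,0,0,0.533,1],[-0.031,0.162,0,0,0,0.71,1],[-0.053,0.198,0,0,0,0.89,1]]

```text
t: 5.1
eef_pos: [0.4783, 0.1289, 0.0681]
orientation: [179.9, -0.4, 35.5]
force: [5.8, 7.1, -7.3]
width: 0.174
finger_force: 24.5
```

Call:
play_rows:
  increments:
    - [[-0.027,0.033,0,0,0,0.178,1],[-0.057,0.061,0,0,0,0.356,1],[-0.091,0.085,0,0,0,0.533,1],[-0.105,0.093,0,0,0,0.6,1],[-0.105,0.093,0,0,0,0.6,1]]

```text
t: 5.6
eef_pos: [0.4625, 0.1438, 0.0682]
orientation: [179.7, -0.4, 62.3]
force: [5.2, 12.6, -7.6]
width: 0.176
finger_force: 24.7
```

Call:
play_rows:
  increments:
    - [[0,0,0,0,0,0,0.5],[0,0,0,0,0,0,0.5],[0,0,0.3,0,0,0,0.5],[0,0,0.6,0,0,0,0.3],[0,0,0.9,0,0,0,0]]

```text
t: 6.1
eef_pos: [0.4582, 0.1407, 0.2035]
orientation: [-180.0, 0.1, 62.3]
force: [1.1, 0.7, -0.1]
width: 0.822
finger_force: 0.0
```

Call:
play_rows:
  increments:
    - [[0,-0.3,0.1,0,0,0.1,0],[-0.1,-0.6,0.1,0,0,0.2,0],[-0.2,-0.9,0.1,0,0,0.2,0],[-0.27,-1,0.1,0,0,0.22,0],[-0.27,-1,0.1,0,0,0.22,0]]

```text
t: 6.6
eef_pos: [0.4167, -0.0108, 0.2171]
orientation: [-180.0, 0.1, 72.0]
force: [0.9, 0.0, -0.5]
width: 1.001
finger_force: 0.0
```

```bash
python3 - <<'E'
from h import *
o,im,d=snap('top')
print('pose',o['eef_pos'],o['orientation'][2])
for b in blobs('top',im,d,*BL): print(b)
v,u=np.mgrid[195:260,185:265];P=cloud('top',np.c_[u.ravel(),v.ravel()],d);k=P[(P[:,2]>.07)&(P[:,2]<.1)];print('knob',len(k),k.mean(0))
o,im,d=snap('wrist','w2.png')
for b in blobs('wrist',im,d,*BL,amin=100,o=o): print(b)
cv2.imwrite('pics/c2.png',np.vstack([cv2.resize(im,None,fx=.8,fy=.8)[:,:,::-1]]))
E
```

```text
pose [ 0.41668537 -0.01076339  0.21705529] 71.9726237266857
(array([539.9, 148.2]), np.int32(874), array([ 0.64 , -0.621,  0.021]), np.float64(0.044))
(array([315.8, 149.7]), np.int32(84), array([ 0.593, -0.097,  0.187]), np.float64(0.19))
(array([438.3, 235.4]), np.int32(64), array([ 0.433, -0.345,  0.131]), np.float64(0.134))
(array([342.5, 239.7]), np.int32(58), array([ 0.422, -0.152,  0.131]), np.float64(0.135))
knob 0 [nan nan nan]
(array([337.6, 241.7]), np.int32(640), array([ 0.421, -0.038,  0.131]), np.float64(0.133))
(array([616.4, 257.2]), np.int32(910), array([ 0.588, -0.089,  0.158]), np.float64(0.177))
(array([376.1, 339.2]), np.int32(421), array([ 0.425, -0.144,  0.112]), np.float64(0.283))<stdin>:5: RuntimeWarning: Mean of empty slice.
  ret = um.true_divide(
```

View pics/w2.png

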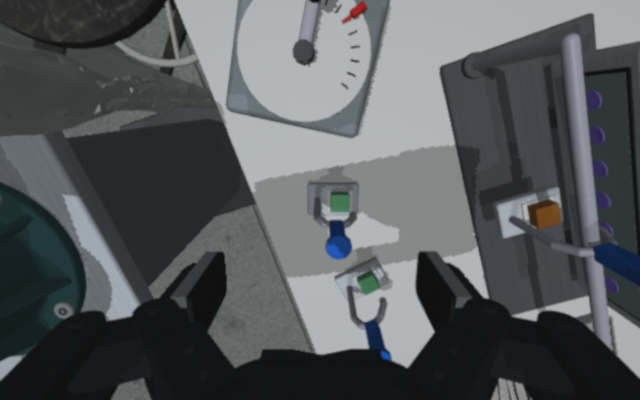

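The lever arm now points at the green mark, with the knob just beyond the top edge near (320,0). Hanger A's tray at (333,200) is square to the image, so tool yaw 72 suits it, and the spines of A and B are on the left (-x) side as needed. Hanger A's grip is at (338,242).

Call:
play_rows:
  increments:
    - [[0.03,-0.21,0,0,0,0,0],[0.03,-0.21,0,0,0,0,0],[0.03,-0.21,-0.25,0,0,0,0],[0.03,-0.21,-0.5,0,0,0,0],[0.03,-0.21,-0.77,0,0,0,0]]

```text
t: 7.2
eef_pos: [0.4244, -0.0394, 0.1007]
orientation: [179.8, -0.0, 72.2]
force: [1.0, 0.5, 0.1]
width: 1.003
finger_force: 0.0
```

Call:
play_rows:
  increments:
    - [[0,0,0,0,0,0,1],[0,0,0,0,0,0,1],[0,0,0,0,0,0,1],[0,0,0,0,0,0,1],[0,0,0,0,0,0,1]]
  grip_force: 60

```text
t: 7.7
eef_pos: [0.4242, -0.0406, 0.1028]
orientation: [179.8, -0.0, 72.2]
force: [-1.4, -0.3, 8.4]
width: 0.192
finger_force: 58.1
```

Call:
play_rows:
  increments:
    - [[0,0,0,0,0,0,1],[0,0,0,0,0,0,1],[0,0,0.2,0,0,0,1],[0,0,0.4,0,0,0,1],[0,0,0.4,0,0,0,1]]

```text
t: 8.2
eef_pos: [0.4259, -0.0411, 0.1651]
orientation: [179.5, -0.0, 72.2]
force: [0.0, 0.8, -0.3]
width: 0.189
finger_force: 59.6
```

```bash
python3 - <<'E'
from h import *
o,im,d=snap('wrist');o2,i2,d2=snap('side')
for b in blobs('side',i2,d2,*BL): print(b)
a=cv2.resize(im[150:400,150:490],(544,400));b=cv2.resize(i2[120:260,220:400],(514,400))
cv2.imwrite('pics/c3.png',cv2.resize(np.hstack([a,b]),(800,302))[:,:,::-1])
E
```

```text
(array([271.7, 168.7]), np.int32(77), array([ 0.422, -0.051,  0.172]), np.float64(0.193))
(array([349.8, 172.1]), np.int32(23), array([ 0.592, -0.102,  0.187]), np.float64(0.188))
(array([266.2, 211.9]), np.int32(87), array([ 0.423, -0.157,  0.124]), np.float64(0.132))
(array([252.7, 260.9]), np.int32(62), array([ 0.433, -0.349,  0.131]), np.float64(0.132))
```

View pics/c3.png

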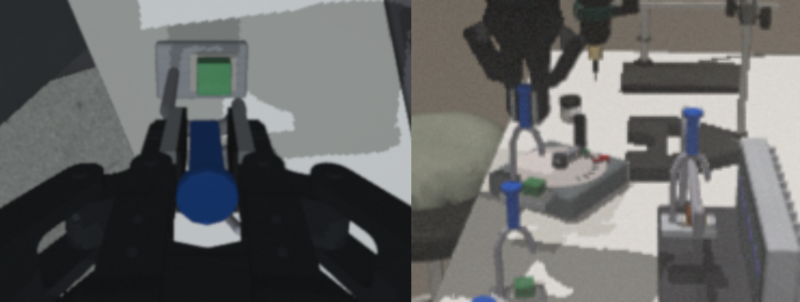

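Both views confirm that hanger A is held upright by its blue grip, with the disc above the fingers. It is lifted about 6 cm.

Call:
play_rows:
  increments:
    - [[0,0,0.21,0,0,0.1,1],[0,0,0.21,0,0,0.25,1],[0.15,0,0.21,0,0,0.4,1],[0.35,0,0.21,0,0,0.4,1],[0.5,0,0.21,0,0,0.4,1]]

```text
t: 8.8
eef_pos: [0.4987, -0.0404, 0.1916]
orientation: [-179.9, -0.0, 90.2]
force: [0.3, -0.5, -1.2]
width: 0.184
finger_force: 58.5
```

```bash
python3 - <<'E'
from h import *
print(bot.get_obs()['eef_pos'])
for c in ('side','top'):
    o,i2,d2=snap(c)
    for b in blobs(c,i2,d2,*BL): print(c,b)
E
```

```text
[ 0.4987151  -0.04035686  0.19159657]
side (array([305.6, 156.8]), np.int32(73), array([ 0.498, -0.051,  0.201]), np.float64(0.22))
side (array([349.8, 172.4]), np.int32(12), array([ 0.592, -0.102,  0.187]), np.float64(0.188))
side (array([350.4, 185.7]), np.int32(11), array([ 0.595, -0.103,  0.156]), np.float64(0.166))
side (array([265.8, 206.4]), np.int32(41), array([ 0.423, -0.155,  0.131]), np.float64(0.132))
side (array([265.9, 213.9]), np.int32(15), array([ 0.422, -0.158,  0.115]), np.float64(0.123))
side (array([266.6, 220.3]), np.int32(16), array([ 0.423, -0.157,  0.102]), np.float64(0.106))
side (array([252.4, 260.8]), np.int32(61), array([ 0.432, -0.348,  0.131]), np.float64(0.133))
top (array([539.9, 148.4]), np.int32(876), array([ 0.64 , -0.62 ,  0.021]), np.float64(0.045))
top (array([438.3, 235.4]), np.int32(65), array([ 0.433, -0.345,  0.131]), np.float64(0.134))
top (array([342.4, 239.8]), np.int32(60), array([ 0.422, -0.151,  0.131]), np.float64(0.136))
```

Call:
play_rows:
  increments:
    - [[0,0,0.04,0,0,0,1],[0.15,0,0.04,0,0,0,1],[0.3,0,0.04,0,0,0,1],[0.45,0,0.04,0,0,0,1],[0.62,0,0.04,0,0,0,1]]

```text
t: 9.4
eef_pos: [0.5896, -0.0402, 0.1983]
orientation: [-179.8, -0.0, 90.1]
force: [-0.2, -0.1, -2.8]
width: 0.19
finger_force: 58.5
```

```bash
python3 - <<'E'
from h import *
print(bot.get_obs()['eef_pos'],bot.get_obs()['force'])
o,i2,d2=snap('side')
for b in blobs('side',i2,d2,*BL)[:3]: print(b)
o,im,d=snap('wrist')
a=cv2.resize(im[150:400,150:490],(544,400));b=cv2.resize(i2[120:260,260:440],(514,400))
cv2.imwrite('pics/c4.png',cv2.resize(np.hstack([a,b]),(800,302))[:,:,::-1])
E
```

```text
[ 0.5896073  -0.04021707  0.19830603] [-0.16145524 -0.06698597 -2.76591061]
(array([347.5, 154.7]), np.int32(65), array([ 0.588, -0.051,  0.208]), np.float64(0.227))
(array([349.7, 171.8]), np.int32(25), array([ 0.592, -0.101,  0.187]), np.float64(0.189))
(array([266. , 211.9]), np.int32(79), array([ 0.422, -0.157,  0.123]), np.float64(0.132))
```

View pics/c4.png

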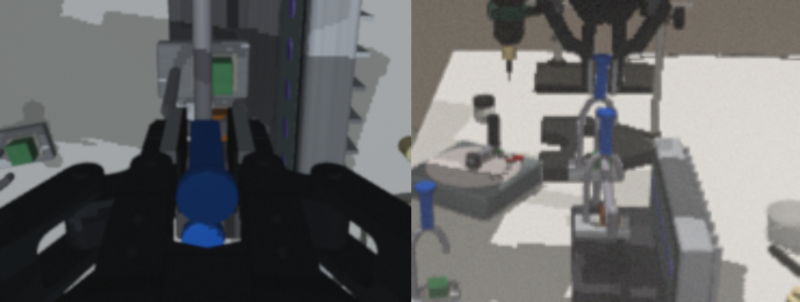

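The left pane shows the bar running between the spine (175,75) and the open side of the held hanger. Hanger_0 stays hung (side pane, 605,115).

Call:
play_rows:
  increments:
    - [[0.02,0,-0.08,0,0,0,1],[0.02,0,-0.16,0,0,0,1],[0.02,0,-0.23,0,0,0,1],[0.02,0,-0.25,0,0,0,1],[0.02,0,-0.25,0,0,0,1]]

```text
t: 10.0
eef_pos: [0.5932, -0.0403, 0.1605]
orientation: [-179.9, -0.0, 90.2]
force: [-0.7, 0.2, -1.6]
width: 0.19
finger_force: 59.1
```

Call:
play_rows:
  increments:
    - [[0,0,-0.01,0,0,0,1],[0,0,-0.01,0,0,0,0.7],[0,0,-0.01,0,0,0,0.4],[0,0,-0.01,0,0,0,0],[0,0,-0.01,0,0,0,0]]

```text
t: 10.5
eef_pos: [0.5942, -0.0404, 0.16]
orientation: [180.0, 0.0, 90.2]
force: [-0.1, 0.8, 0.3]
width: 0.798
finger_force: 0.0
```

Call:
play_rows:
  increments:
    - [[0,0,0.1,0,0,0,0],[0,0,0.3,0,0,0,0],[0,0,0.45,0,0,0,0],[-0.2,0,0.5,0,0,0.1,0],[-0.5,-0.2,0.5,0,0,0.2,0]]

```text
t: 11.0
eef_pos: [0.5246, -0.067, 0.2366]
orientation: [179.7, 0.1, 99.5]
force: [-0.2, -1.8, 0.1]
width: 0.997
finger_force: 0.0
```

```bash
python3 - <<'E'
from h import *
print(bot.get_obs()['eef_pos'])
for c in ('side','top'):
    o,i2,d2=snap(c)
    for b in blobs(c,i2,d2,*BL): print(c,b)
E
```

```text
[ 0.52461325 -0.06697153  0.23664127]
side (array([349. , 163.2]), np.int32(21), array([ 0.592, -0.047,  0.187]), np.float64(0.188))
side (array([350.3, 171.9]), np.int32(12), array([ 0.593, -0.101,  0.187]), np.float64(0.188))
side (array([265.3, 206.6]), np.int32(30), array([ 0.422, -0.156,  0.131]), np.float64(0.132))
side (array([266.6, 216.8]), np.int32(20), array([ 0.424, -0.158,  0.109]), np.float64(0.122))
side (array([252.8, 260.7]), np.int32(63), array([ 0.433, -0.348,  0.131]), np.float64(0.133))
top (array([539.9, 148.3]), np.int32(871), array([ 0.64 , -0.621,  0.021]), np.float64(0.047))
top (array([438.3, 235.4]), np.int32(65), array([ 0.433, -0.344,  0.131]), np.float64(0.135))
top (array([342.6, 239.7]), np.int32(57), array([ 0.422, -0.153,  0.131]), np.float64(0.135))
```

Call:
play_rows:
  increments:
    - [[-0.2,-0.17,0,0,0,0,0],[-0.4,-0.35,0,0,0,0,0],[-0.6,-0.53,0,0,0,0,0],[-0.65,-0.55,0,0,0,0,0],[-0.65,-0.55,0,0,0,0,0]]

```text
t: 11.6
eef_pos: [0.4244, -0.151, 0.2349]
orientation: [180.0, -0.0, 99.0]
force: [-0.1, 1.0, -0.0]
width: 1.0
finger_force: 0.0
```

```bash
python3 - <<'E'
from h import *
print(bot.get_obs()['eef_pos'],bot.get_obs()['orientation'])
o,i2,d2=snap('side')
for b in blobs('side',i2,d2,*BL): print(b)
o,im,d=snap('wrist','w5.png')
for b in blobs('wrist',im,d,*BL,amin=100,o=o): print(b)
E
```

```text
[ 0.4244139  -0.15103451  0.23494095] [ 1.79987295e+02 -1.18995327e-02  9.89958849e+01]
(array([348.6, 163.3]), np.int32(24), array([ 0.592, -0.047,  0.187]), np.float64(0.188))
(array([349.6, 171.3]), np.int32(32), array([ 0.592, -0.096,  0.187]), np.float64(0.188))
(array([265.8, 206.2]), np.int32(35), array([ 0.422, -0.153,  0.131]), np.float64(0.132))
(array([265.5, 214.5]), np.int32(10), array([ 0.421, -0.158,  0.115]), np.float64(0.119))
(array([252.5, 260.8]), np.int32(69), array([ 0.433, -0.348,  0.131]), np.float64(0.132))
(array([611. ,  82.3]), np.int32(153), array([ 0.586, -0.04 ,  0.155]), np.float64(0.173))
(array([580.1, 166.2]), np.int32(422), array([ 0.587, -0.092,  0.156]), np.float64(0.176))
(array([625.5, 180.8]), np.int32(849), array([ 0.59 , -0.094,  0.188]), np.float64(0.19))
(array([317.3, 197. ]), np.int32(542), array([ 0.422, -0.148,  0.131]), np.float64(0.133))
```

View pics/w5.png

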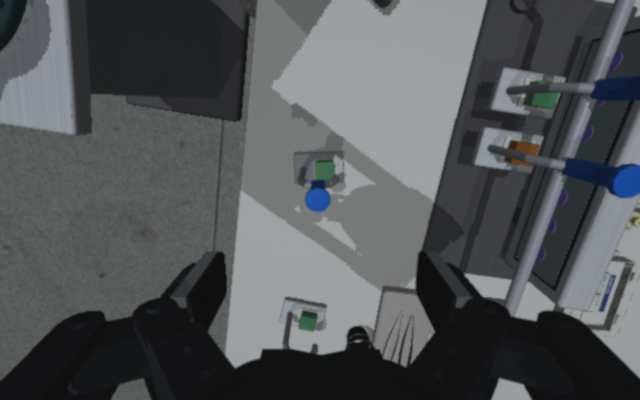

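The view shows hanger B's tray at (318,168) square to the image and its grip at (317,198). A and hanger_0 hang on the bar at right, at (530,95) and (515,152).

Call:
play_rows:
  increments:
    - [[-0.01,0,-0.3,0,0,0,0],[-0.01,0,-0.6,0,0,0,0],[-0.01,0,-0.88,0,0,0,0],[-0.01,0,-0.88,0,0,0,0],[-0.01,0,-0.88,0,0,0,0.5]]

```text
t: 12.2
eef_pos: [0.4241, -0.1499, 0.1027]
orientation: [-179.9, -0.1, 99.2]
force: [-0.3, -0.8, 0.3]
width: 0.853
finger_force: 0.0
```

Call:
play_rows:
  increments:
    - [[0,0,0,0,0,0,1],[0,0,0,0,0,0,1],[0,0,0,0,0,0,1],[0,0,0,0,0,0,1],[0,0,0,0,0,0,1]]

```text
t: 12.7
eef_pos: [0.4242, -0.1512, 0.1041]
orientation: [179.9, 0.1, 99.2]
force: [-1.8, -0.1, 7.9]
width: 0.195
finger_force: 58.1
```

Call:
play_rows:
  increments:
    - [[0,0,0.2,0,0,0,1],[0,0,0.4,0,0,0,1],[0,0,0.64,0,0,-0.1,1],[0.2,0,0.64,0,0,-0.2,1],[0.4,0,0.64,0,0,-0.2,1]]

```text
t: 13.2
eef_pos: [0.4843, -0.151, 0.2008]
orientation: [179.8, 0.1, 90.0]
force: [-0.2, -0.3, -1.7]
width: 0.197
finger_force: 59.6
```

```bash
cat > chk.py <<'E'
from h import *
o=bot.get_obs();print(o['eef_pos'],o['orientation'][2],o['force'],o['width'])
for c in ('side','top'):
    o,i2,d2=snap(c)
    for b in blobs(c,i2,d2,*BL):
        if b[2][1]>-.5: print(c,*b)
E
python3 chk.py
```

```text
[ 0.4843418  -0.15100973  0.20084737] 89.97555540949054 [-0.24260792 -0.31286076 -1.69929454] 0.19688763297976616
side [295.  171.6] 91 [ 0.484 -0.157  0.207] 0.228
side [348.7 163.3] 26 [ 0.592 -0.048  0.187] 0.188
side [349.4 171. ] 33 [ 0.592 -0.096  0.187] 0.188
side [349.5 185.4] 8 [ 0.593 -0.102  0.158] 0.161
side [252.5 260.8] 69 [ 0.433 -0.349  0.131] 0.133
top [289.1 150.2] 83 [ 0.592 -0.046  0.187] 0.192
top [314.9 149.3] 64 [ 0.594 -0.094  0.188] 0.594
top [438.2 235.5] 66 [ 0.432 -0.344  0.131] 0.136
```

Call:
play_rows:
  increments:
    - [[0.15,-0.01,0,0,0,0,1],[0.3,-0.02,0,0,0,0,1],[0.45,-0.02,0,0,0,0,1],[0.6,-0.02,0,0,0,0,1],[0.71,-0.02,0,0,0,0,1]]

```text
t: 13.8
eef_pos: [0.5904, -0.1536, 0.1986]
orientation: [-180.0, -0.0, 90.2]
force: [-0.1, -0.5, -2.6]
width: 0.194
finger_force: 59.7
```

```bash
python3 chk.py; python3 - <<'E'
from h import *
o,im,d=snap('wrist');o,i2,d=snap('side')
a=cv2.resize(im[150:400,150:490],(544,400));b=cv2.resize(i2[120:260,260:440],(514,400))
cv2.imwrite('pics/c6.png',cv2.resize(np.hstack([a,b]),(800,302))[:,:,::-1])
E
```

```text
[ 0.59043001 -0.15360921  0.19858969] 90.16692349817467 [-0.06322713 -0.52903663 -2.64022383] 0.1939822260777072
side [349.5 178. ] 34 [ 0.588 -0.16   0.199] 0.212
side [252.5 260.7] 66 [ 0.432 -0.347  0.131] 0.133
top [315.8 149.8] 84 [ 0.593 -0.097  0.187] 0.193
top [438.3 235.4] 65 [ 0.433 -0.344  0.131] 0.135
```

View pics/c6.png

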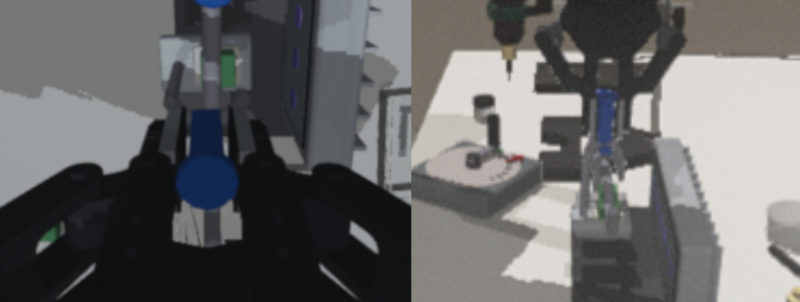

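The bar again lies between the spine (178,75) and the prism side, so hanger B is properly entered.

Call:
play_rows:
  increments:
    - [[0.01,0,-0.08,0,0,0,1],[0.01,0,-0.16,0,0,0,1],[0.01,0,-0.23,0,0,0,1],[0.01,0,-0.26,0,0,0,1],[0.01,0,-0.265,0,0,0,1]]

```text
t: 14.5
eef_pos: [0.5934, -0.1544, 0.1602]
orientation: [179.7, 0.1, 90.1]
force: [1.9, 0.7, 9.7]
width: 0.195
finger_force: 59.2
```

Call:
play_rows:
  increments:
    - [[0,0,0,0,0,0,1],[0,0,0,0,0,0,0.7],[0,0,0,0,0,0,0.4],[0,0,0,0,0,0,0],[0,0,0,0,0,0,0]]

```text
t: 15.0
eef_pos: [0.591, -0.1536, 0.1585]
orientation: [-179.9, -0.0, 90.2]
force: [0.6, -0.5, 0.5]
width: 0.797
finger_force: 0.0
```

Call:
play_rows:
  increments:
    - [[0,0,0.1,0,0,0,0],[0,0,0.3,0,0,0,0],[0,0,0.45,0,0,0,0],[-0.2,-0.1,0.5,0,0,0,0],[-0.5,-0.4,0.5,0,0,0,0]]

```text
t: 15.5
eef_pos: [0.5272, -0.2031, 0.2355]
orientation: [179.8, 0.0, 90.4]
force: [1.0, -1.6, -0.0]
width: 1.0
finger_force: 0.0
```

```bash
python3 chk.py
```

```text
[ 0.5272358  -0.20309     0.23547264] 90.37040071962267 [ 1.00650493 -1.56745872 -0.00461691] 0.9998039730402167
side [349.8 163.1] 10 [ 0.594 -0.048  0.188] 0.188
side [349.6 171.5] 31 [ 0.592 -0.096  0.187] 0.189
side [350.5 181.9] 36 [ 0.592 -0.154  0.187] 0.189
side [252.5 260.8] 69 [ 0.433 -0.349  0.131] 0.133
side [252.2 272.8] 10 [ 0.431 -0.352  0.113] 0.115
top [289.1 150.1] 82 [ 0.592 -0.046  0.187] 0.191
top [315.8 149.8] 81 [ 0.593 -0.097  0.187] 0.191
top [346.1 150.8] 89 [ 0.592 -0.155  0.186] 0.194
```

Call:
play_rows:
  increments:
    - [[-0.15,-0.25,0,0,0,0,0],[-0.3,-0.5,0,0,0,0,0],[-0.45,-0.75,0,0,0,0,0],[-0.6,-0.94,0,0,0,0,0],[-0.6,-0.94,0,0,0,0,0]]

```text
t: 16.1
eef_pos: [0.434, -0.3482, 0.2337]
orientation: [-179.9, 0.1, 89.9]
force: [1.1, -0.2, 0.0]
width: 1.001
finger_force: 0.0
```

```bash
python3 chk.py; python3 - <<'E'
from h import *
o,im,d=snap('wrist','w7.png')
for b in blobs('wrist',im,d,*BL,amin=100,o=o): print(b)
E
```

```text
[ 0.43399372 -0.34823694  0.23374639] 89.92392230365745 [ 1.05270505 -0.23269927  0.00640609] 1.0012849376687454
side [348.7 163.3] 22 [ 0.592 -0.049  0.187] 0.188
side [349.5 171.2] 31 [ 0.592 -0.098  0.187] 0.189
side [350.5 181.9] 35 [ 0.592 -0.154  0.188] 0.189
side [252.6 268. ] 155 [ 0.432 -0.352  0.126] 0.133
top [289.1 150.2] 83 [ 0.592 -0.046  0.187] 0.193
top [315.7 149.8] 84 [ 0.593 -0.097  0.187] 0.19
top [346.  150.7] 88 [ 0.592 -0.155  0.187] 0.191
top [438.3 235.5] 66 [ 0.432 -0.345  0.131] 0.135
(array([316.5, 200.2]), np.int32(466), array([ 0.433, -0.343,  0.131]), np.float64(0.133))
(array([503.4, 388.3]), np.int32(163), array([ 0.674, -0.641,  0.022]), np.float64(0.289))
```

View pics/w7.png

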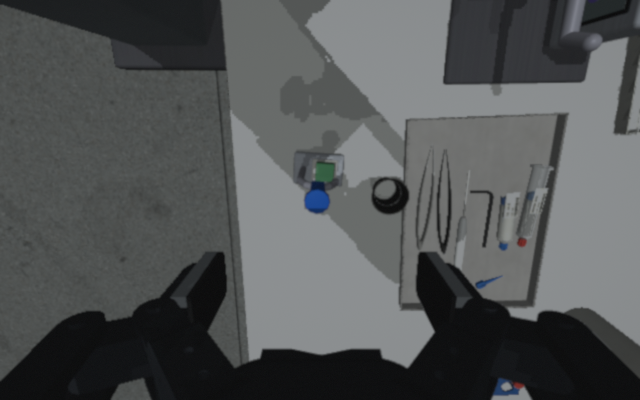

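Hanger C's tray at (318,170) is aligned with the image, and its grip is at (317,200). The black cup at (390,195) is well below fingertip height.

Call:
play_rows:
  increments:
    - [[-0.01,0.01,-0.3,0,0,0,0],[-0.01,0.01,-0.6,0,0,0,0],[-0.01,0.01,-0.88,0,0,0,0],[-0.01,0.01,-0.88,0,0,0,0],[-0.01,0.01,-0.88,0,0,0,0.5]]

```text
t: 16.75
eef_pos: [0.4351, -0.3423, 0.1021]
orientation: [-179.9, -0.1, 90.2]
force: [0.2, 0.2, 0.5]
width: 0.857
finger_force: 0.0
```

Call:
play_rows:
  increments:
    - [[0,0,0,0,0,0,1],[0,0,0,0,0,0,1],[0,0,0,0,0,0,1],[0,0,0,0,0,0,1],[0,0,0,0,0,0,1]]

```text
t: 17.25
eef_pos: [0.4352, -0.3444, 0.1035]
orientation: [179.9, 0.1, 90.2]
force: [-1.7, -0.1, 6.2]
width: 0.189
finger_force: 58.1
```

Call:
play_rows:
  increments:
    - [[0,0,0.2,0,0,0,1],[0,0,0.4,0,0,0,1],[0,0.1,0.64,0,0,0,1],[0.15,0.4,0.64,0,0,0,1],[0.35,0.7,0.64,0,0,0,1]]

```text
t: 17.75
eef_pos: [0.485, -0.2421, 0.1999]
orientation: [179.9, 0.1, 90.0]
force: [1.1, 0.8, -2.0]
width: 0.188
finger_force: 59.3
```

```bash
python3 chk.py
```

```text
[ 0.48498158 -0.24212522  0.19993065] 89.96841810216375 [ 1.10166662  0.777946   -1.97788372] 0.1881056907946268
side [348.7 163.2] 26 [ 0.592 -0.047  0.187] 0.188
side [349.2 170.8] 35 [ 0.591 -0.095  0.187] 0.189
side [350.2 181.5] 41 [ 0.591 -0.154  0.187] 0.188
side [290.2 191. ] 125 [ 0.484 -0.25   0.209] 0.228
side [351. 192.] 11 [ 0.593 -0.159  0.17 ] 0.178
top [289.1 150.2] 83 [ 0.592 -0.046  0.187] 0.192
top [315.7 149.8] 84 [ 0.593 -0.097  0.187] 0.19
top [346.1 150.7] 85 [ 0.592 -0.155  0.187] 0.191
```

Call:
play_rows:
  increments:
    - [[0.0,0.15,0,0,0,0,1],[0.15,0.25,0,0,0,0,1],[0.35,0.25,0,0,0,0,1],[0.55,0.25,0,0,0,0,1],[0.72,0.25,0,0,0,0,1]]

```text
t: 18.35
eef_pos: [0.5939, -0.2048, 0.1982]
orientation: [180.0, 0.0, 90.2]
force: [-0.6, -0.4, -0.9]
width: 0.188
finger_force: 59.6
```

```bash
python3 chk.py; python3 - <<'E'
from h import *
o,im,d=snap('wrist');o,i2,d=snap('side')
a=cv2.resize(im[150:400,150:490],(544,400));b=cv2.resize(i2[120:260,260:440],(514,400))
cv2.imwrite('pics/c8.png',cv2.resize(np.hstack([a,b]),(800,302))[:,:,::-1])
E
```

```text
[ 0.59389586 -0.20482161  0.19821731] 90.17597214034315 [-0.61138141 -0.37767542 -0.90613864] 0.1882527282218773
side [350.6 163.2] 8 [ 0.595 -0.05   0.188] 0.189
side [350.6 170.7] 16 [ 0.593 -0.096  0.188] 0.226
side [352.1 186.1] 51 [ 0.591 -0.213  0.204] 0.218
side [350.8 201.2] 8 [ 0.594 -0.161  0.148] 0.152
top [289.1 150.2] 82 [ 0.592 -0.046  0.187] 0.191
top [315.4 149.6] 81 [ 0.594 -0.096  0.187] 0.191
top [345.2 150.5] 82 [ 0.59  -0.153  0.188] 0.622
```

View pics/c8.png

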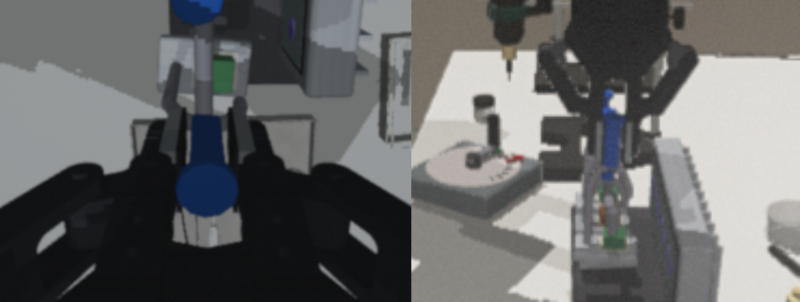

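The bar at (204,60) lies between C's spine (175,75) and the prism side, so C is ready to lower.

Call:
play_rows:
  increments:
    - [[-0.01,0,-0.08,0,0,0,1],[-0.01,0,-0.16,0,0,0,1],[-0.01,0,-0.23,0,0,0,1],[-0.01,0,-0.255,0,0,0,1],[-0.01,0,-0.255,0,0,0,1]]

```text
t: 19.05
eef_pos: [0.5927, -0.2053, 0.1603]
orientation: [179.8, 0.1, 90.1]
force: [3.7, 0.6, 2.2]
width: 0.19
finger_force: 59.8
```

Call:
play_rows:
  increments:
    - [[0,0,0,0,0,0,1],[0,0,0,0,0,0,0.7],[0,0,0,0,0,0,0.4],[0,0,0,0,0,0,0],[0,0,0,0,0,0,0]]

```text
t: 19.55
eef_pos: [0.5905, -0.2045, 0.1593]
orientation: [-179.9, -0.0, 90.2]
force: [1.3, 0.3, -0.0]
width: 0.8
finger_force: 0.0
```

Call:
play_rows:
  increments:
    - [[0,0,0.1,0,0,0,0],[0,0,0.3,0,0,0,0],[0,0,0.45,0,0,0,0],[-0.2,0,0.6,0,0,0,0],[-0.5,0,0.6,0,0,0,0]]

```text
t: 20.05
eef_pos: [0.519, -0.206, 0.2529]
orientation: [179.6, 0.2, 90.2]
force: [-0.1, -1.0, -0.0]
width: 1.001
finger_force: 0.0
```

```bash
python3 chk.py; python3 - <<'E'
from h import *
v,u=np.mgrid[195:260,185:265]
o,im,d=snap('top')
P=cloud('top',np.c_[u.ravel(),v.ravel()],d);k=P[(P[:,2]>.07)&(P[:,2]<.1)];print('knob',len(k),k.mean(0))
a=cv2.resize(im[120:280,170:410],(800,533));cv2.imwrite('pics/c9.png',a[:,:,::-1])
E
```

```text
[ 0.51901306 -0.20603521  0.25286065] 90.23820674618966 [-0.06026757 -0.98704573 -0.04215908] 1.0005160645716973
side [348.4 163.2] 20 [ 0.59  -0.047  0.187] 0.188
side [349.5 171.1] 28 [ 0.592 -0.096  0.187] 0.189
side [350.4 181.8] 33 [ 0.592 -0.155  0.187] 0.189
top [315.8 149.8] 81 [ 0.593 -0.097  0.187] 0.191
top [289.1 150.4] 80 [ 0.591 -0.046  0.187] 0.191
top [346.  150.7] 88 [ 0.592 -0.155  0.186] 0.192
knob 58 [0.46138418 0.13952584 0.08394504]
```

View pics/c9.png

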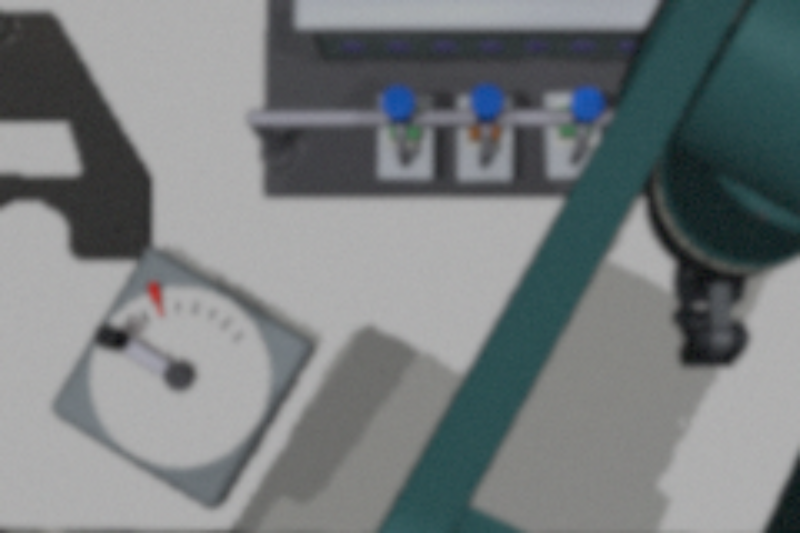

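The knob covers the green mark at (112,338), and three hangers are in line on the bar; C is hidden behind the arm. I'll move toward the lever and check C once it's clear.

Call:
play_rows:
  increments:
    - [[-0.1,0.3,0,0,0,-0.15,0],[-0.2,0.6,0,0,0,-0.3,0],[-0.3,0.9,0,0,0,-0.45,0],[-0.36,1,0,0,0,-0.6,0],[-0.36,1,0,0,0,-0.67,0]]

```text
t: 20.7
eef_pos: [0.4612, -0.052, 0.2496]
orientation: [-179.9, -0.0, 59.9]
force: [1.3, -1.9, 0.5]
width: 0.996
finger_force: 0.0
```

Call:
play_rows:
  increments:
    - [[0,0.3,0,0,0,0,0],[0,0.6,0,0,0,0,0],[0,0.9,0,0,0,0,0],[0,1,0,0,0,0,0],[0,1,0,0,0,0,0]]

```text
t: 21.2
eef_pos: [0.4628, 0.0977, 0.2497]
orientation: [-180.0, -0.0, 60.2]
force: [0.2, -0.0, -0.1]
width: 1.002
finger_force: 0.0
```

```bash
python3 chk.py; python3 - <<'E'
from h import *
o,i2,d=snap('side')
a=cv2.resize(i2[140:300,310:430],(450,600));cv2.imwrite('pics/c10.png',a[:,:,::-1])
o,im,d=snap('wrist');R,C=cw('wrist',o)
v,u=np.mgrid[0:300,100:540];P=cloud('wrist',np.c_[u.ravel(),v.ravel()],d,o)
k=P[(P[:,2]>.055)&(P[:,2]<.1)&(P[:,0]<.52)&(P[:,1]>.05)&(P[:,1]<.19)];print(len(k),k.mean(0),k[k[:,2]>.08].mean(0))
h=P[(P[:,2]>.028)&(P[:,2]<.042)&(abs(P[:,0]-.44)<.1)&(P[:,1]>.0)];print(cv2.minAreaRect(h[:,:2].astype(np.float32)))
for q in (RD1,RD2,GR):
  for b in blobs('wrist',im,d,*q,amin=30,o=o): print(b)
E
```

```text
[0.46284778 0.09774344 0.24967504] 60.215751295822116 [ 0.19619659 -0.04471993 -0.06582098] 1.0018606435218338
side [348.9 163.2] 22 [ 0.592 -0.047  0.188] 0.189
side [349.5 171.2] 33 [ 0.592 -0.096  0.187] 0.189
side [350.5 181.8] 39 [ 0.592 -0.153  0.187] 0.189
side [350.4 192.7] 45 [ 0.59  -0.209  0.188] 0.19
top [289.  150.1] 86 [ 0.592 -0.046  0.187] 0.192
top [315.7 149.7] 87 [ 0.593 -0.097  0.187] 0.191
top [346.1 150.8] 86 [ 0.592 -0.155  0.187] 0.193
top [373.4 151.6] 81 [ 0.59  -0.208  0.188] 0.192
657 [0.32205939 0.13878514 0.07214094] [0.46189104 0.14399951 0.08688476]
((0.43879252672195435, 0.10606320202350616), (0.12809419631958008, 0.1293376386165619), 59.84805679321289)
(array([333.1, 136.9]), np.int32(75), array([0.492, 0.122, 0.041]), np.float64(0.043))
(array([179.4,  10.2]), np.int32(469), array([0.46 , 0.23 , 0.202]), np.float64(0.204))
(array([297. , 122.8]), np.int32(66), array([0.467, 0.153, 0.035]), np.float64(0.06))
(array([506.2, 228.8]), np.int32(462), array([ 0.598, -0.039,  0.08 ]), np.float64(0.135))
(array([544. , 301.8]), np.int32(136), array([ 0.603, -0.141,  0.077]), np.float64(0.136))
```

View pics/c10.png

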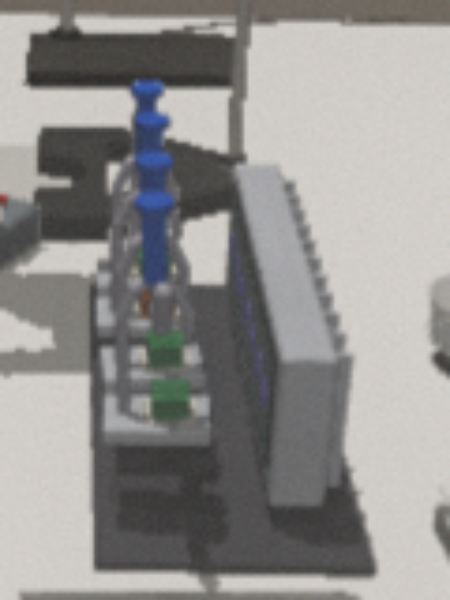

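All four hangers hang in a row on the bar, with grips at (147,90), (151,122), (153,165) and (155,205) in the crop. The lever is at idle, so I'll grasp the knob now.

Call:
play_rows:
  increments:
    - [[0,0.3,0,0,0,0,0.3],[0,0.3,-0.3,0,0,0,0.3],[0,0.3,-0.6,0,0,0,0.3],[0,0.3,-0.9,0,0,0,0.3],[0,0.3,-1,0,0,0,0.3]]

```text
t: 21.9
eef_pos: [0.4596, 0.1388, 0.0961]
orientation: [-179.7, 0.2, 59.9]
force: [-0.4, -0.4, 0.4]
width: 0.701
finger_force: 0.0
```

Call:
play_rows:
  increments:
    - [[0,0,-0.2,0,0,0,0.3],[0,0,-0.2,0,0,0,0.6],[0,0,-0.2,0,0,0,1],[0,0,-0.2,0,0,0,1],[0,0,-0.2,0,0,0,1]]
  grip_force: 25

```text
t: 22.4
eef_pos: [0.4631, 0.1402, 0.071]
orientation: [179.9, -0.1, 60.0]
force: [0.5, -1.2, -1.0]
width: 0.174
finger_force: 24.9
```

Call:
play_rows:
  increments:
    - [[0.037,-0.025,0,0,0,-0.189,1],[0.07,-0.056,0,0,0,-0.378,1],[0.098,-0.091,0,0,0,-0.567,1],[0.121,-0.13,0,0,0,-0.755,1],[0.138,-0.173,0,0,0,-0.95,1]]

```text
t: 22.9
eef_pos: [0.4816, 0.1141, 0.0709]
orientation: [-180.0, 0.1, 17.1]
force: [-5.7, 0.2, 6.7]
width: 0.175
finger_force: 25.5
```

Call:
play_rows:
  increments:
    - [[0,0,0,0,0,0,1],[0,0,0,0,0,0,1],[0,0,0,0,0,0,0.7],[0,0,0,0,0,0,0.5],[0,0,0,0,0,0,0.4]]

```text
t: 23.4
eef_pos: [0.4837, 0.1145, 0.0703]
orientation: [180.0, -0.1, 17.4]
force: [-0.4, -0.8, -0.6]
width: 0.597
finger_force: 0.0
```

Call:
play_rows:
  increments:
    - [[0,0,0.2,0,0,0,0.4],[0,0,0.5,0,0,0,0.4],[0,0,0.8,0,0,0,0],[0,-0.2,1,0,0,0,0],[0,-0.4,1,0,0,0,0]]

```text
t: 23.9
eef_pos: [0.4865, 0.0543, 0.2247]
orientation: [179.8, -0.6, 17.6]
force: [0.9, 0.4, -0.6]
width: 1.001
finger_force: 0.0
```

```bash
python3 chk.py; python3 - <<'E'
from h import *
o,im,d=snap('wrist','w11.png')
v,u=np.mgrid[0:300,100:540];P=cloud('wrist',np.c_[u.ravel(),v.ravel()],d,o)
k=P[(P[:,2]>.08)&(P[:,2]<.1)&(abs(P[:,0]-.44)<.09)&(P[:,1]>.03)&(P[:,1]<.19)];print(len(k),k.mean(0))
h=P[(P[:,2]>.028)&(P[:,2]<.042)&(abs(P[:,0]-.44)<.1)&(P[:,1]>.0)];print(cv2.minAreaRect(h[:,:2].astype(np.float32)))
for q in (RD1,GR):
  for b in blobs('wrist',im,d,*q,amin=30,o=o): print(b)
E
```

```text
[0.48646535 0.05426609 0.22472956] 17.58344969162738 [ 0.90020287  0.3612316  -0.61969197] 1.0008998738538037
side [349.1 164.3] 11 [ 0.592 -0.052  0.187] 0.189
side [349.3 171.2] 31 [ 0.591 -0.096  0.187] 0.188
side [350.5 181.9] 41 [ 0.592 -0.155  0.187] 0.189
side [350.5 192.8] 44 [ 0.59  -0.208  0.188] 0.189
top [315.5 149.8] 90 [ 0.593 -0.097  0.187] 0.191
top [288.9 150.5] 78 [ 0.591 -0.046  0.187] 0.19
top [346.  150.8] 87 [ 0.591 -0.155  0.187] 0.191
top [373.3 151.6] 81 [ 0.59  -0.208  0.188] 0.192
290 [0.48336519 0.11517565 0.0865703 ]
((0.4389845132827759, 0.10485579818487167), (0.12974604964256287, 0.12947814166545868), 59.957393646240234)
(array([256.2, 147.3]), np.int32(77), array([0.495, 0.121, 0.041]), np.float64(0.044))
(array([483.7,  77. ]), np.int32(44), array([ 0.609, -0.043,  0.08 ]), np.float64(0.082))
(array([472.2,  96.6]), np.int32(255), array([ 0.593, -0.04 ,  0.08 ]), np.float64(0.137))
(array([599.4, 136.7]), np.int32(114), array([ 0.594, -0.153,  0.08 ]), np.float64(0.143))
(array([636.5, 148.7]), np.int32(33), array([ 0.596, -0.196,  0.072]), np.float64(0.076))
(array([221.9, 165.9]), np.int32(110), array([0.465, 0.151, 0.035]), np.float64(0.037))
```

View pics/w11.png

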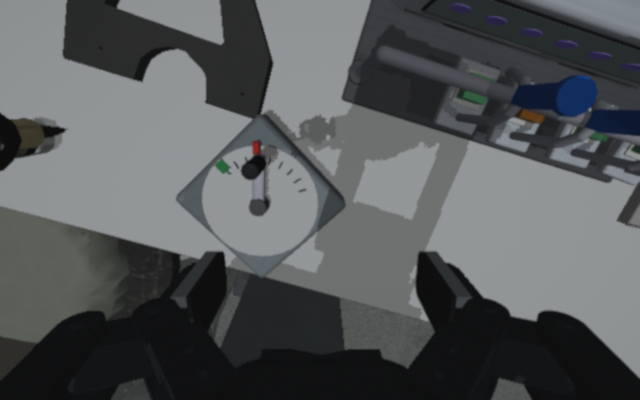

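The lever arm runs from the hub at (259,207) up towards the red pointer at (256,147), with all hangers still on the bar. The knob sits about 3° past the pointer, which is within tolerance. A small nudge will add margin.

Call:
play_rows:
  increments:
    - [[0,0.2,0,0,0,0,0.3],[0,0.417,-0.2,0,0,0,0.3],[0,0.417,-0.5,0,0,0,0.3],[0,0.417,-0.8,0,0,0,0.3],[0,0.417,-1,0,0,0,0.3]]

```text
t: 24.55
eef_pos: [0.4807, 0.1181, 0.0668]
orientation: [-179.9, 0.2, 17.5]
force: [0.2, 0.3, 0.0]
width: 0.699
finger_force: 0.0
```

Call:
play_rows:
  increments:
    - [[0,0,0,0,0,0,0.6],[0,0,0,0,0,0,1],[0,0,0,0,0,0,1],[0,0,0,0,0,0,1],[0,0,0,0,0,0,1]]

```text
t: 25.05
eef_pos: [0.4843, 0.1172, 0.0712]
orientation: [180.0, -0.2, 17.4]
force: [0.4, 0.9, 1.7]
width: 0.176
finger_force: 25.5
```

Call:
play_rows:
  increments:
    - [[0,0,0,0,0,0,1],[0,0,0,0,0,0,0.8],[0,0,0,0,0,0,0.5],[0,0,0,0,0,0,0.4],[0,0,0,0,0,0,0.4]]

```text
t: 25.55
eef_pos: [0.4826, 0.1169, 0.0696]
orientation: [-180.0, 0.0, 17.4]
force: [0.3, -0.7, -0.3]
width: 0.601
finger_force: 0.0
```

Call:
play_rows:
  increments:
    - [[0,0,0.2,0,0,0,0.4],[0,0,0.5,0,0,0,0.4],[0,0,0.8,0,0,0,0],[0,-0.2,1,0,0,0,0],[0,-0.4,1,0,0,0,0]]

```text
t: 26.05
eef_pos: [0.4859, 0.0567, 0.2243]
orientation: [179.8, -0.5, 17.6]
force: [1.6, -0.3, -0.3]
width: 1.0
finger_force: 0.0
```

Call:
play_rows:
  increments:
    - [[0,0,0.1,0,0,0,0],[0,0,0.2,0,0,0,0],[0,0,0.2,0,0,0,0],[0,0,0.2,0,0,0,0],[0,0,0.2,0,0,0,0]]

```text
t: 26.55
eef_pos: [0.4822, 0.0571, 0.2488]
orientation: [-180.0, 0.1, 17.5]
force: [-0.2, 0.8, -0.4]
width: 0.997
finger_force: 0.0
```

```bash
python3 chk.py; python3 - <<'E'
from h import *
o,im,d=snap('wrist','w12.png')
v,u=np.mgrid[0:300,100:540];P=cloud('wrist',np.c_[u.ravel(),v.ravel()],d,o)
k=P[(P[:,2]>.08)&(P[:,2]<.1)&(abs(P[:,0]-.44)<.09)&(P[:,1]>.03)&(P[:,1]<.19)].mean(0);print(k)
h=P[(P[:,2]>.028)&(P[:,2]<.042)&(abs(P[:,0]-.44)<.1)&(P[:,1]>.0)];c=np.array(cv2.minAreaRect(h[:,:2].astype(np.float32))[0]);print(c)
B=lambda p:np.degrees(np.arctan2(p[1]-c[1],p[0]-c[0]));print('knob',B(k))
for b in blobs('wrist',im,d,*RD1,amin=30,o=o): print(b,B(b[2]))
E
```

```text
[0.48217635 0.05709557 0.24881335] 17.460113676153657 [-0.16803172  0.77921106 -0.36178641] 0.9974673772248905
side [348.5 164. ] 11 [ 0.591 -0.053  0.187] 0.189
side [349.6 171.3] 31 [ 0.592 -0.097  0.187] 0.189
side [350.4 181.9] 41 [ 0.592 -0.154  0.187] 0.188
side [350.5 192.8] 46 [ 0.59  -0.208  0.188] 0.189
side [351.  212.6] 8 [ 0.592 -0.213  0.151] 0.152
top [315.6 149.7] 85 [ 0.593 -0.097  0.187] 0.193
top [288.8 150.6] 81 [ 0.59  -0.046  0.187] 0.191
top [346.  150.7] 86 [ 0.592 -0.155  0.187] 0.19
top [373.3 151.6] 81 [ 0.59  -0.207  0.187] 0.192
[0.48268841 0.11752505 0.08663913]
[0.43929139 0.10504856]
knob 16.039756926895134
(array([266.8, 142.1]), np.int32(58), array([0.495, 0.122, 0.041]), np.float64(0.043)) 16.924355302591497
```

The knob bears 16.0° and the pointer 16.9°, and all the hangers are still.

```bash
python3 -c "
from workcell import bot
print(bot.sign_off())"
```

```text
the job is handed in; nothing more can be done
None
```

The job is handed in, though the sign-off gave no verdict: the lever was turned to idle, all three standing hangers now hang on the bar beside the first, and the lever is back up, measured about 1° from the red pointer.

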